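Put the shoe-care kit back in its fitted drawer

ROBOT

A 6-joint arm with a two-finger parallel gripper is mounted at the origin on the work surface. World frame = base frame: x ahead of the robot, y to its left, z up, the work surface at z = 0. Lengths are in m, angles in degrees, forces in N, time in s.
With the tool pointing down it reaches from about 0.4 to 0.825 m from the base axis. Payload 7 kg.
Tool frame: the origin (TCP) lies at the very end of the fingers, on their centre line; the grasp point (between the pads) lies 19 mm behind it (r.grip_depth is the distance from the TCP to the grasp point, in m); z points along the fingers, y is the line along which they close (so a half turn about z gives the same grasp; the last joint's range is limited). The gripper opens to 88 mm and grips with 3 to 60 N. Pads are 19 mm wide; open, the fingers measure 130 mm over their backs; the gripper's body (78 mm by 193 mm) begins 47 mm behind the grasp point.
Start: joints at [-54.826, 20.546, 0.682, 0, -70.136, -16.507], TCP at [0.216, -0.639, 0.227] pointing down, gripper open.
Joint ranges: [-176.03, 176.03], [-82.01, 121.73], [-58.28, 71.71], [-173.87, 95.51], [-174.79, -0.11], [-173.66, 173.66]. Speed limits (degrees/s): [136.94, 136.94, 172.46, 180, 180, 180].

INTERFACE

Orientations are given as [roll, pitch, yaw] about the fixed x, y, z axes, in that order (R = Rz(yaw) Ry(pitch) Rx(roll)).
In Python, from plant import r gives the robot as it stands.
- The arm moves only by the tool play_rows, never from a script. Its argument "rows" is a list that holds one entry, the list of rows, each a list of 5 numbers: the closure, from 0 (fully open) to 1 (shut), then the shift along the tool's x, y, z each as a share of 0.5 m, from -1 to 1, then the turn about the tool's z as a share of 1.5 rad, from -1 to 1. A call has exactly 8 rows; each row is the pose to reach, as a shift and turn from the pose commanded when the call began, along the tool's axes at that moment; what a row does not reach only later rows make up. A row lasts 1/12 s, in which the tool goes at most 41.7 mm and 7.16 degrees, less where a joint would pass 70% of its speed; a pose out of reach is approached as far as the arm can. A call with a number of a shift or a turn outside -1 to 1 is refused whole. A call with a gripper value outside its range is refused whole. The fingers move at their own pace and stop on an object; "squeeze" is the grip in N (left out, the last holds). Time passes only in rows, so rows that repeat a pose let the fingers close, or fill a call up. It gives the time, the measured TCP pose, the force, the opening and the grip force at its end, in the units of the state.
- r.get_state(): the state, without advancing time (a new reading comes with each control period).
- r.capture(name): name is "scene" or "top" or "wrist"; returns the picture (480x640x3 uint8, red, green, blue); there is no depth.
- r.camera_info(name): a dict with "fovy" (degrees; the focal length in pixels is half the picture's height over the tangent of half this angle, whatever the lens; pixels are square), "cx", "cy" (the principal point, pixels), "pose" (4x4, takes a point from camera to world coordinates). Camera axes: x right, y down, z forward; pixel columns grow to the right and rows downward; lengths in m; the calibration is good to about 2 mm. A picture is of the moment at which its call begins: read the wrist's pose just before it. camera_info takes no time and is no camera call; for the wrist camera it gives the pose at the moment of the call.
- r.close_job(): hands the job in; it is judged then, once.
The state is a dict: "time_s": time; "joints": joint angles; "qd": joint speeds; "joint_torque": joint torques, N m; "tcp_pos": TCP position; "eef_rot": TCP orientation; "contact_force": force on the tool from outside, world axes, zero at the start; "moment": the same for the moment, N m; "gripper_width": finger opening in m; "gripper_force": force on a finger pad.
Only numpy, scipy, OpenCV 4.12 (cv2) and the standard library are available. Lean on these libraries where they do the work, as an engineer would, in place of code of your own. Each camera call takes 0.05 s, during which the arm holds its last target. There are 200 camera calls.

TASK

Put the shoe-care kit away in its fitted drawer: set each of the two brushes and two polish tins into the recess cut for its shape and size, sitting flat on the felt, brushes bristles down and tins lid up, and leave them there. Do not disturb the shoe tree and the spray can that stand nearby.

Things in the scene. Friction and masses are not known exactly. Their poses are not given: they have to be found in the camera images.
- large_brush: Larger of two shoe brushes: brown wooden back with round ends, 128 x 38 mm, over bristles splayed to 136 x 46 mm; 44 mm high, about 140 g. Origin: centre of the underside (bristle tips), z up, x along its length. Stands on stiff dark bristles (0 to 22 mm high); grip the back by its straight long sides (22 to 40 mm high). Starts with its length within 35 degrees of world y.
- small_brush: Smaller shoe brush, same make: back 88 x 26 mm, bristles 96 x 34 mm; 44 mm high, about 60 g. Origin: centre of the underside (bristle tips), z up, x along its length. Stands on stiff dark bristles (0 to 22 mm high); grip the back by its straight long sides (22 to 40 mm high). Starts with its length within 35 degrees of world y.
- large_tin: The larger of two flat round polish tins, bare metal with a darker disc on the lid: 64 mm diameter, 26 mm high, about 90 g. Origin: centre of the underside, z up, lid on top. Starts lying flat on the table.
- small_tin: The smaller polish tin, same make: 44 mm diameter, 22 mm high, about 45 g. Origin: centre of the underside, z up, lid on top. Starts lying flat on the table.
- recess_large_brush: Block with the large oblong recess, 150 x 60 mm (long side on x). Fixed ply block 165 x 90 x 18 mm in the drawer. Origin: centre of its underside, 9 mm above the table; x along its 165 mm length, z up. Recess centred, 8 mm deep: felt floor 10 mm above the origin, block top (and drawer walls) 18 mm. Blocks lie side by side, 92 mm apart; the white drawer front at their +x ends is 62 mm high.
- recess_small_brush: Block with the small oblong recess, 110 x 48 mm (long side on x). Fixed ply block 165 x 90 x 18 mm in the drawer. Origin: centre of its underside, 9 mm above the table; x along its 165 mm length, z up. Recess centred, 8 mm deep: felt floor 10 mm above the origin, block top (and drawer walls) 18 mm. Blocks lie side by side, 92 mm apart; the white drawer front at their +x ends is 62 mm high.
- recess_large_tin: Block with the large round recess, 78 mm diameter. Fixed ply block 165 x 90 x 18 mm in the drawer. Origin: centre of its underside, 9 mm above the table; x along its 165 mm length, z up. Recess centred, 8 mm deep: felt floor 10 mm above the origin, block top (and drawer walls) 18 mm. Blocks lie side by side, 92 mm apart; the white drawer front at their +x ends is 62 mm high.
- recess_small_tin: Block with the small round recess, 58 mm diameter. Fixed ply block 165 x 90 x 18 mm in the drawer. Origin: centre of its underside, 9 mm above the table; x along its 165 mm length, z up. Recess centred, 8 mm deep: felt floor 10 mm above the origin, block top (and drawer walls) 18 mm. Blocks lie side by side, 92 mm apart; the white drawer front at their +x ends is 62 mm high.
- shoe_tree: Bystander: wooden shoe tree lying flat beyond the loose things, 260 x 72 x 62 mm (heel knob the tallest), 350 g. Origin: underside, between toe block and heel; x points to the toe.
- spray_can: Bystander: upright aluminium spray can with black cap, 52 mm diameter, 160 mm high, 280 g. Origin: centre of the underside.
Not all that is in view belongs to the job. Leave any pink or turquoise look-alike of the small_brush alone.

How it is judged (in metres and radians):
At the end, for the whole second after the job is handed in: Each brush and tin rests in its own recess: centre within 12 mm of the recess centre, underside on the recess floor (within 3 mm, not up on the rim), upright within 0.12 rad, at rest and released (horizontal distance between large_brush and recess_large_brush below 0.012 m and z of large_brush in the frame of recess_large_brush between 0.007 and 0.013 m and angle between each of large_brush, small_brush, large_tin, small_tin's own z axis and vertical below 0.12 rad and linear speed of each of large_brush, small_brush, large_tin, small_tin below 0.01 m/s and horizontal distance between small_brush and recess_small_brush below 0.012 m and z of small_brush in the frame of recess_small_brush between 0.007 and 0.013 m and horizontal distance between large_tin and recess_large_tin below 0.012 m and z of large_tin in the frame of recess_large_tin between 0.007 and 0.013 m and horizontal distance between small_tin and recess_small_tin below 0.012 m and z of small_tin in the frame of recess_small_tin between 0.007 and 0.013 m); the robot touches nothing.
It fails at once if the shoe tree was disturbed (moved more than 25 mm) (distance of shoe_tree from where it was at the start of the episode above 0.025 m).
It fails at once if the spray can was disturbed (moved more than 25 mm) (distance of spray_can from where it was at the start of the episode above 0.025 m).
It also fails if it takes over 109 s, if anything falls off the work surface, if the arm or the gripper's body presses on something with over 40 N, if the wrist force passes 120 N, or if a joint passes its speed limit or range.

## Working session

There is one attempt and no reset: what is moved stays moved. The work goes in short steps, Python scripts to look and compute and a tool call to move; the robot and the scene stay as the last step left them, time stands still between calls to the robot, and variables do not carry over. Pictures are saved under pics/ and viewed, at most 14 in all, crops included, and the job is handed in when it is done.

Besides the shell and the picture viewer there is one more tool, called as name([rows], argument=value, ...), one row to a line, values as JSON. play_rows: Moves the arm, as the interface text tells. Its arguments: {"type":"object","properties":{"rows":{"type":"array","items":{"type":"array","items":{"type":"array","items":{"type":"number"}}}},"squeeze":{"type":"number"}},"required":["rows"]}

```bash
mkdir -p pics
python3 - <<'E'
from plant import r
import cv2,json
for n in ("scene","top"):
    im=r.capture(n); cv2.imwrite(f"pics/{n}0.png",im[:,:,::-1])
    print(n,r.camera_info(n))
s=r.get_state();print(s)
E
```

```text
scene {'fovy': 42.48278404494748, 'cx': 325.1757062010328, 'cy': 242.072489263591, 'pose': array([[ 0.64120513,  0.53552247, -0.54961047,  1.24220171],
       [ 0.76715166, -0.43028395,  0.47574578, -0.65638345],
       [ 0.01828399, -0.72668522, -0.68672723,  0.95492998],
       [ 0.        ,  0.        ,  0.        ,  1.        ]])}
top {'fovy': 51.46972599148465, 'cx': 326.5927525610842, 'cy': 239.2967200805648, 'pose': array([[ 7.05030100e-02, -9.73599802e-01,  2.17100785e-01,
         3.12575230e-01],
       [-9.97511522e-01, -6.87476802e-02,  1.56371473e-02,
        -4.63389472e-02],
       [-2.99148181e-04, -2.17663001e-01, -9.76023939e-01,
         1.16421988e+00],
       [ 0.00000000e+00,  0.00000000e+00,  0.00000000e+00,
         1.00000000e+00]])}
{'time_s': 0.1, 'joints': array([-5.48266364e+01,  2.05878984e+01,  6.38998631e-01, -1.83124351e-02,
       -7.01360686e+01, -1.65066591e+01]), 'qd': array([ 0.04519408, -0.16221315,  0.20655842,  0.00995335,  0.12731166,
       -0.0157902 ]), 'joint_torque': array([-1.18828135e-03, -5.84165204e+01,  2.93754208e+01,  7.01563686e+00,
        1.01651932e-02, -5.41978920e-05]), 'tcp_pos': array([ 0.21587511, -0.63908326,  0.22570798]), 'eef_rot': array([ 1.79913642e+02, -7.63782748e-03, -1.61339525e+02]), 'contact_force': array([-0.22259391,  0.18530346, -0.37986585]), 'moment': array([-0.03518626, -0.02259496,  0.00435253]), 'gripper_force': 0.0, 'gripper_width': 0.08733032605487712}
```

View pics/top0.png

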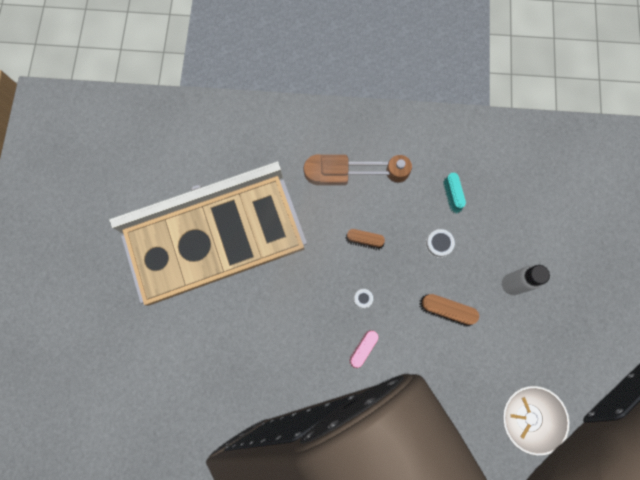

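View pics/scene0.png

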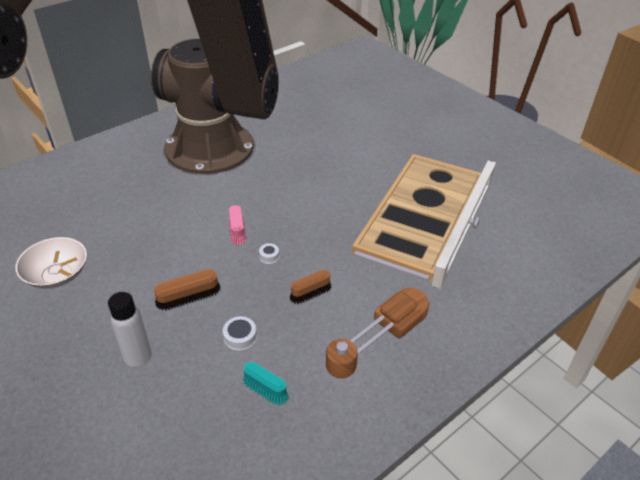

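The top view shows recesses at about (156,258) and (194,245) for the small and large tins, and (232,232) and (269,219) for the large and small brushes. The loose things are the small brush (366,239), large tin (441,242), small tin (364,298) and large brush (450,310). The scene view shows the same things at matching places. Next I segment both views and triangulate.

```bash
cat > h.py <<'E'
import numpy as np, cv2
def cam(info):
    f=240/np.tan(np.radians(info["fovy"])/2); return f,info["cx"],info["cy"],np.array(info["pose"])
def ray(info,p):
    f,cx,cy,T=cam(info); d=T[:3,:3]@np.array([(p[0]-cx)/f,(p[1]-cy)/f,1]); return T[:3,3],d/np.linalg.norm(d)
def atz(info,p,z):
    o,d=ray(info,p); return o+d*(z-o[2])/d[2]
def tri(rs):
    A=sum(np.eye(3)-np.outer(d,d) for o,d in rs); b=sum((np.eye(3)-np.outer(d,d))@o for o,d in rs)
    x=np.linalg.solve(A,b); return x,[np.linalg.norm((np.eye(3)-np.outer(d,d))@(x-o)) for o,d in rs]
def proj(info,X):
    f,cx,cy,T=cam(info); c=T[:3,:3].T@(np.array(X)-T[:3,3]); return np.array([cx+f*c[0]/c[2],cy+f*c[1]/c[2]])
def mask(im,kind):
    i=im.astype(int)
    if kind=="dark": m=i.max(2)<75
    else: m=(i[:,:,0]-i[:,:,2]>35)&(i[:,:,0]>60)
    return m.astype(np.uint8)
def blob(im,p,kind,w=40):
    """blob in a window whose centre is nearest p: centroid, minAreaRect, area, contour"""
    x0,y0=max(int(p[0]-w),0),max(int(p[1]-w),0)
    m=mask(im[y0:int(p[1]+w),x0:int(p[0]+w)],kind)
    n,l,st,c=cv2.connectedComponentsWithStats(m)
    k=min((k for k in range(1,n) if st[k,4]>40),key=lambda k:np.hypot(c[k,0]+x0-p[0],c[k,1]+y0-p[1]))
    ct=max(cv2.findContours((l==k).astype(np.uint8),0,1)[0],key=len)[:,0]+[x0,y0]
    return c[k]+[x0,y0],cv2.minAreaRect(ct.astype(np.float32)),st[k,4],ct
E
python3 - <<'E'
from h import *
from plant import r
T,S=r.camera_info("top"),r.camera_info("scene")
a=cv2.imread("pics/top0.png")[:,:,::-1];b=cv2.imread("pics/scene0.png")[:,:,::-1]
P={"r_st":((156,258),(441,176),"dark"),"r_lt":((194,245),(430,197),"dark"),"r_lb":((232,232),(416,220),"dark"),"r_sb":((269,219),(402,244),"dark"),
"sb":((366,239),(311,284),"brown"),"lb":((450,310),(187,287),"brown"),"lt":((441,242),(240,331),"dark"),"st":((364,298),(269,251),"dark")}
for k,(p,q,kd) in P.items():
    A=blob(a,p,kd);B=blob(b,q,kd)
    X,e=tri([ray(T,A[0]),ray(S,B[0])])
    zz=.019 if k[:2]=="r_" else {"sb":.044,"lb":.044,"lt":.026,"st":.022}[k]
    bx=cv2.boxPoints(A[1]); w=[atz(T,c,zz)[:2] for c in bx]
    e1,e2=w[1]-w[0],w[2]-w[1]; L=e1 if np.linalg.norm(e1)>np.linalg.norm(e2) else e2
    print(k,A[0].round(1),A[2],B[0].round(1),B[2],X.round(4),np.round(e,4),"atz top",atz(T,A[0],zz).round(4)[:2],"scene",atz(S,B[0],zz).round(4)[:2],"size",np.linalg.norm(e1).round(3),np.linalg.norm(e2).round(3),"ang",np.degrees(np.arctan2(L[1],L[0])).round(1))
print(atz(T,(515,285),0))
E
```

```text
r_st [156.1 258.3] 348 [440.3 176.2] 168 [0.4933 0.3648 0.0238] [0.0004 0.0004] atz top [0.4938 0.3661] scene [0.4895 0.3704] size 0.047 0.048 ang -171.9
r_lt [194.1 245. ] 677 [428.2 197.2] 395 [0.5311 0.2807 0.0236] [0.0004 0.0004] atz top [0.5317 0.2817] scene [0.5277 0.2857] size 0.069 0.067 ang -86.0
r_lb [231.5 231.6] 1274 [415.8 220.1] 850 [0.5698 0.1976 0.0227] [0.0009 0.0009] atz top [0.57   0.1977] scene [0.5674 0.202 ] size 0.053 0.142 ang -156.1
r_sb [271.8 227.7] 212 [401.2 244.6] 542 [0.5949 0.1131 0.0117] [0.0107 0.0107] atz top [0.5863 0.1035] scene [0.6044 0.1174] size 0.039 0.057 ang -155.5
sb [365.7 237.3] 430 [309.9 282.6] 624 [ 0.5758 -0.1184  0.0318] [0.0004 0.0004] atz top [ 0.5728 -0.118 ] scene [ 0.5849 -0.1252] size 0.029 0.087 ang -98.9
lb [450.4 309. ] 964 [185.2 285.4] 1250 [ 0.4234 -0.3185  0.0311] [0.0003 0.0003] atz top [ 0.422  -0.3157] scene [ 0.4351 -0.323 ] size 0.04 0.129 ang -105.5Traceback (most recent call last):
  File "<stdin>", line 8, in <module>
  File "h.py", line 23, in blob
    k=min((k for k in range(1,n) if st[k,4]>40),key=lambda k:np.hypot(c[k,0]+x0-p[0],c[k,1]+y0-p[1]))
ValueError: min() iterable argument is empty
```

```bash
cat >> h.py <<'E'
from scipy.spatial.transform import Rotation as Ro
def go(r,xyz,yaw=None):
    """rows numbers (shift xyz, turn) from the present pose to tcp xyz and jaw-line (tool y) direction yaw, mod 180"""
    s=r.get_state(); R=Ro.from_euler("xyz",s["eef_rot"],degrees=True).as_matrix()
    d=R.T@(np.array(xyz)-s["tcp_pos"]); t=0
    if yaw is not None:
        cur=np.degrees(np.arctan2(R[1,1],R[0,1])); t=-((yaw-cur+90)%180-90)
    print("t",s["time_s"],"tcp",s["tcp_pos"].round(4),"rot",s["eef_rot"].round(2),"w",round(s["gripper_width"],4),"gf",round(s["gripper_force"],1),"j6",s["joints"][5].round(1))
    print("GO",(d/.5).round(4),(np.radians(t)/1.5).round(4),"rows>=",np.ceil(np.linalg.norm(d)/.0417),np.ceil(abs(t)/7.16))
E
python3 - <<'E'
from h import *
from plant import r
import h
T,S=r.camera_info("top"),r.camera_info("scene")
a=cv2.imread("pics/top0.png")[:,:,::-1];b=cv2.imread("pics/scene0.png")[:,:,::-1]
h.mask=lambda i,k:(i.min(2)>(115)).astype(np.uint8)
for k,p,q,z in (("lt",(441,242),(240,331),.026),("st",(364,298),(269,251),.022)):
    A=blob(a,p,"m",25);B=blob(b,q,"m",25)
    (ca,ra),(cb,rb)=[cv2.minEnclosingCircle(x[3].astype(np.float32)) for x in (A,B)]
    m=[np.mean([x[3].min(0),x[3].max(0)],0) for x in (A,B)]
    X,e=tri([ray(T,m[0]),ray(S,m[1])]); print(k,m,A[2],B[2],X.round(4),np.round(e,4))
for p in((364,298),(240,331)): print(a[p[1]-14:p[1]+15:2,p[0]].tolist() if p[0]==364 else "")
print(atz(T,(513,284),0.01))
go(r,(.56,-.23,.30),0)
E
```

```text
lt [array([440.5, 241.5]), array([239.5, 330.5])] 2254 2155 [ 0.5807 -0.2948  0.0214] [0.0006 0.0006]
st [array([363.5, 297.5]), array([268.5, 250.5])] 2432 2409 [ 0.4368 -0.1218  0.0197] [0.0004 0.0004]
[[138, 142, 144], [137, 140, 143], [159, 164, 167], [209, 214, 220], [182, 188, 198], [92, 96, 103], [89, 92, 98], [89, 94, 101], [89, 91, 100], [100, 104, 111], [190, 196, 206], [211, 216, 222], [160, 162, 165], [137, 140, 143], [139, 142, 145]]

[ 0.4935122 -0.4682809  0.01     ]
t 0.1 tcp [ 0.2159 -0.6391  0.2257] rot [ 1.7991e+02 -1.0000e-02 -1.6134e+02] w 0.0873 gf 0.0 j6 -16.5
GO [-0.9138  0.5552 -0.1479] -0.8301 rows>= 13.0 10.0
```

play_rows([
  [[0,-0.05,0.03,-0.08,0],[0,-0.12,0.07,-0.148,-0.05],[0,-0.18,0.11,-0.148,-0.12],[0,-0.25,0.15,-0.148,-0.2],[0,-0.32,0.19,-0.148,-0.28],[0,-0.38,0.23,-0.148,-0.36],[0,-0.44,0.27,-0.148,-0.44],[0,-0.457,0.278,-0.148,-0.44]],
])

```text
time_s: 0.77
tcp_pos: [0.3903, -0.431, 0.3006]
eef_rot: [-180.0, 0.1, -122.9]
contact_force: [-0.2, -1.2, 0.4]
gripper_width: 0.0875
gripper_force: 0.0
```

Run:
```python
from h import *
from plant import r
go(r,(.54,-.20,.32),0)
```

```text
t 0.7667 tcp [ 0.3903 -0.431   0.3006] rot [-1.7998e+02  6.0000e-02 -1.2292e+02] w 0.0875 gf 0.0 j6 -4.3
GO [-5.505e-01 -2.000e-04 -3.820e-02] -0.3831 rows>= 7.0 5.0
```

play_rows([
  [[0,-0.08,0,-0.038,-0.07],[0,-0.16,0,-0.038,-0.15],[0,-0.24,0,-0.038,-0.23],[0,-0.32,0,-0.038,-0.31],[0,-0.4,0,-0.038,-0.383],[0,-0.48,0,-0.038,-0.383],[0,-0.55,0,-0.038,-0.383],[0,-0.55,0,-0.038,-0.383]],
])

```text
time_s: 1.43
tcp_pos: [0.5424, -0.2011, 0.3186]
eef_rot: [180.0, 0.0, -90.4]
contact_force: [-0.5, -1.0, -0.4]
gripper_width: 0.0878
gripper_force: 0.0
```

Run:
```python
from h import *
from plant import r
I=r.camera_info("wrist"); im=r.capture("wrist"); cv2.imwrite("pics/w1.png",im[:,:,::-1]); np.save("w1.npy",I,allow_pickle=True)
print(I); go(r,(.54,-.20,.32),0)
for n,X in {"sb":(.5758,-.1184,.04),"lb":(.4234,-.3185,.04),"lt":(.58,-.295,.026),"st":(.437,-.122,.022),"rsb":(.608,.1135,.02)}.items(): print(n,proj(I,X))
```

```text
{'fovy': 70.25060506454592, 'cx': 314.51216857568323, 'cy': 240.53724773625228, 'pose': array([[-9.99969526e-01,  7.73512852e-03,  1.05595569e-03,
         5.41177061e-01],
       [ 7.74269420e-03,  9.65327156e-01,  2.60928213e-01,
        -2.70055727e-01],
       [ 9.98970563e-04,  2.60928438e-01, -9.65357629e-01,
         4.76777187e-01],
       [ 0.00000000e+00,  0.00000000e+00,  0.00000000e+00,
         1.00000000e+00]])}
t 1.4833 tcp [ 0.5411 -0.2028  0.3187] rot [ 1.7993e+02  2.0000e-02 -9.0410e+01] w 0.0878 gf 0.0 j6 0.8
GO [-0.0057  0.0023 -0.0026] -0.0048 rows>= 1.0 1.0
sb [289.44998189 264.72193759]
lb [412.10373558 105.66434834]
lt [283.10476495 128.00783009]
st [389.42998629 257.29177822]
rsb [273.96646476 399.16258345]
```

View pics/w1.png

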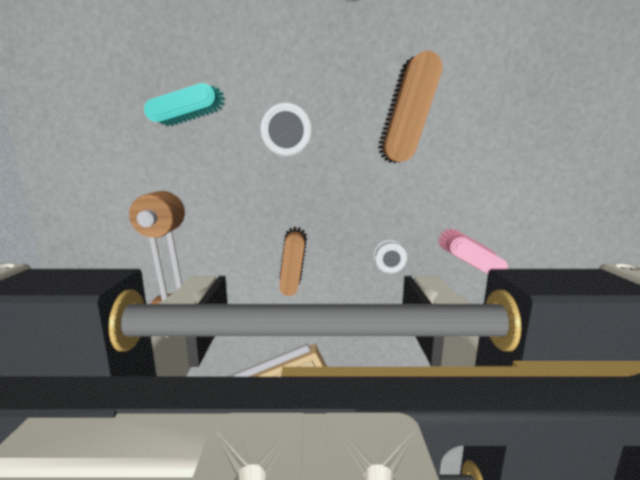

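The wrist view shows the large brush (413,106), large tin (286,129), small brush (292,262) and small tin (391,258). The pink and turquoise decoys are at (475,250) and (180,103). Next I triangulate from three views.

Run:
```python
from h import *
import h
I3=[None]*3
from plant import r
T,S=r.camera_info("top"),r.camera_info("scene"); W=np.load("w1.npy",allow_pickle=True).item()
ims=[cv2.imread(f"pics/{n}.png")[:,:,::-1] for n in("top0","scene0","w1")]; inf=[T,S,W]
def disc(im,p,w):
    x0,y0=p[0]-w,p[1]-w; g=im[y0:y0+2*w,x0:x0+2*w].mean(2)
    m=(g<118).astype(np.uint8); n,l,st,c=cv2.connectedComponentsWithStats(m)
    k=l[w,w]; return c[k]+[x0,y0],st[k,4]
for k,ps in {"lt":((441,242),(240,331),(286,129)),"st":((364,298),(269,251),(391,258))}.items():
    D=[disc(i,p,14 if j==2 else 10) for j,(i,p) in enumerate(zip(ims,ps))]
    rs=[ray(i,d[0]) for i,d in zip(inf,D)]
    print(k,[(d[0].round(1).tolist(),d[1]) for d in D]); X,e=tri(rs);print("3v",X.round(4),np.round(e,4))
    for a,b in((0,1),(0,2),(1,2)): print(a,b,tri([rs[a],rs[b]])[0].round(4))
for k,ps,z in(("sb",((366,239),(311,284),(292,262)),.044),("lb",((450,310),(187,287),(413,106)),.044)):
    B=[blob(i,p,"brown",60 if j==2 else 40) for j,(i,p) in enumerate(zip(ims,ps))]
    rs=[ray(i,d[0]) for i,d in zip(inf,B)]; X,e=tri(rs); print(k,"3v",X.round(4),np.round(e,4),"02",tri([rs[0],rs[2]])[0].round(4),"12",tri([rs[1],rs[2]])[0].round(4))
    for z in(.031,.04,.044): 
      w=[atz(W,c,z)[:2] for c in cv2.boxPoints(B[2][1])];e1,e2=w[1]-w[0],w[2]-w[1];L=max(e1,e2,key=np.linalg.norm)
      print(z,atz(W,B[2][1][0],z).round(4),np.linalg.norm(e1).round(3),np.linalg.norm(e2).round(3),np.degrees(np.arctan2(L[1],L[0])).round(1)%180)
```

```text
lt [([440.8, 241.9], np.int32(241)), ([239.2, 328.7], np.int32(300)), ([285.5, 128.7], np.int32(743))]
3v [ 0.5783 -0.2943  0.0243] [0.0011 0.0012 0.0011]
0 1 [ 0.5791 -0.2944  0.0248]
0 2 [ 0.5767 -0.2937  0.0325]
1 2 [ 0.5777 -0.2936  0.0227]
st [([363.1, 297.9], np.int32(67)), ([268.6, 249.5], np.int32(60)), ([391.3, 258.5], np.int32(159))]
3v [ 0.4352 -0.1205  0.0215] [0.0007 0.0008 0.001 ]
0 1 [ 0.4357 -0.1208  0.0213]
0 2 [ 0.435  -0.121   0.0245]
1 2 [ 0.4336 -0.119   0.0186]
sb 3v [ 0.5749 -0.118   0.0314] [0.0011 0.0008 0.0014] 02 [ 0.5739 -0.1187  0.0358] 12 [ 0.5738 -0.1164  0.0287]
0.031 [ 0.5734 -0.1174  0.031 ] 0.094 0.027 80.9
0.04 [ 0.5728 -0.1205  0.04  ] 0.092 0.027 80.9
0.044 [ 0.5725 -0.1219  0.044 ] 0.091 0.027 80.9
lb 3v [ 0.4225 -0.3188  0.0314] [0.0008 0.0013 0.0019] 02 [ 0.4224 -0.3181  0.0371] 12 [ 0.421  -0.3186  0.0294]
0.031 [ 0.4215 -0.3196  0.031 ] 0.131 0.042 73.1
0.04 [ 0.424  -0.3186  0.04  ] 0.128 0.041 73.1
0.044 [ 0.425  -0.3182  0.044 ] 0.127 0.041 73.1
```

Run:
```python
from h import *
from plant import r
go(r,(.4350,-.1205,.10),70)
```

```text
t 1.4833 tcp [ 0.5411 -0.2028  0.3187] rot [ 1.7993e+02  2.0000e-02 -9.0410e+01] w 0.0878 gf 0.0 j6 0.8
GO [-0.163   0.2129  0.4378] -0.8192 rows>= 7.0 10.0
```

play_rows([
  [[0.2,-0.02,0.03,0.06,-0.08],[0.2,-0.045,0.06,0.12,-0.16],[0.2,-0.07,0.09,0.18,-0.24],[0.2,-0.09,0.12,0.24,-0.32],[0.2,-0.11,0.15,0.3,-0.4],[0.2,-0.14,0.18,0.36,-0.48],[0.2,-0.163,0.213,0.42,-0.56],[0.2,-0.163,0.213,0.438,-0.64]],
])

```text
time_s: 2.15
tcp_pos: [0.4279, -0.1225, 0.0966]
eef_rot: [179.8, 0.4, -35.4]
contact_force: [-1.1, 0.4, -0.2]
gripper_width: 0.0701
gripper_force: 0.0
```

Run:
```python
from h import *
from plant import r
go(r,(.4350,-.1205,.011),70)
```

```text
t 2.15 tcp [ 0.4279 -0.1225  0.0966] rot [179.79   0.35 -35.38] w 0.0701 gf 0.0 j6 45.3
GO [ 0.0102 -0.0122  0.1712] -0.1789 rows>= 3.0 3.0
```

play_rows([
  [[0.2,0,0,0,-0.06],[0.2,0,0,0.02,-0.12],[0.2,0,0,0.06,-0.18],[0.2,0,0,0.08,-0.18],[0.2,0,0,0.1,-0.18],[0.2,0,0,0.1,-0.18],[0.2,0,0,0.1,-0.18],[0.2,0,0,0.1,-0.18]],
])

```text
time_s: 2.82
tcp_pos: [0.4344, -0.1232, 0.051]
eef_rot: [-180.0, -0.0, -20.2]
contact_force: [0.7, 0.0, -0.2]
gripper_width: 0.0698
gripper_force: 0.0
```

Run:
```python
from h import *
from plant import r
go(r,(.4350,-.1205,.011),70)
```

```text
t 2.8167 tcp [ 0.4344 -0.1232  0.051 ] rot [-1.800e+02 -2.000e-02 -2.016e+01] w 0.0698 gf 0.0 j6 60.5
GO [-0.0007 -0.0054  0.0801] -0.0019 rows>= 1.0 1.0
```

play_rows([
  [[0.2,0,-0.005,0.03,0],[0.2,0,-0.005,0.06,0],[0.2,0,-0.005,0.08,0],[0.2,0,-0.005,0.08,0],[0.7,0,-0.005,0.08,0],[0.7,0,-0.005,0.08,0],[0.7,0,-0.005,0.08,0],[0.7,0,-0.005,0.08,0]],
], squeeze=15)

```text
time_s: 3.48
tcp_pos: [0.4357, -0.1204, 0.0114]
eef_rot: [-180.0, -0.1, -20.1]
contact_force: [-0.2, -1.0, 0.2]
gripper_width: 0.0489
gripper_force: 0.0
```

Run:
```python
from h import *
from plant import r
go(r,(.4350,-.1205,.011),70)
```

```text
t 3.4833 tcp [ 0.4357 -0.1204  0.0114] rot [-1.7996e+02 -8.0000e-02 -2.0130e+01] w 0.0489 gf 0.0 j6 60.2
GO [-0.0012  0.0007  0.0007] -0.0015 rows>= 1.0 1.0
```

play_rows([
  [[0.7,0,0,0,0],[0.7,0,0,0,0],[0.7,0,0,0,0],[0.7,0,0,-0.03,0],[0.7,0,0,-0.1,0],[0.7,0,0,-0.18,0],[0.7,0,0,-0.26,0],[0.7,0,0,-0.34,0]],
])

```text
time_s: 4.15
tcp_pos: [0.4343, -0.1205, 0.1825]
eef_rot: [180.0, 0.0, -20.1]
contact_force: [1.2, -0.1, -0.9]
gripper_width: 0.0435
gripper_force: 15.0
```

Run:
```python
from h import *
from plant import r
print(r.camera_info("wrist")["pose"][:3,3])
go(r,(.50,.13,.24),24)
go(r,(.475,.17,.24),24)
```

```text
[ 0.49918626 -0.14344196  0.34071525]
t 4.15 tcp [ 0.4343 -0.1205  0.1825] rot [ 1.800e+02  2.000e-02 -2.013e+01] w 0.0435 gf 15.0 j6 60.2
GO [-0.0491 -0.5156 -0.115 ] 0.5337 rows>= 7.0 7.0
t 4.15 tcp [ 0.4343 -0.1205  0.1825] rot [ 1.800e+02  2.000e-02 -2.013e+01] w 0.0435 gf 15.0 j6 60.2
GO [-0.1236 -0.5735 -0.1149] 0.5337 rows>= 8.0 7.0
```

Run:
```python
from h import *
from plant import r
go(r,(.49,.35,.30),24)
```

```text
t 4.15 tcp [ 0.4343 -0.1205  0.1825] rot [ 1.800e+02  2.000e-02 -2.013e+01] w 0.0435 gf 15.0 j6 60.2
GO [-0.2193 -0.9218 -0.2349] 0.5337 rows>= 12.0 7.0
```

play_rows([
  [[0.7,-0.015,-0.06,-0.02,0.05],[0.7,-0.03,-0.13,-0.04,0.12],[0.7,-0.05,-0.2,-0.06,0.2],[0.7,-0.065,-0.27,-0.08,0.28],[0.7,-0.08,-0.34,-0.1,0.36],[0.7,-0.1,-0.41,-0.12,0.44],[0.7,-0.115,-0.48,-0.14,0.534],[0.7,-0.13,-0.55,-0.16,0.534]],
])

```text
time_s: 4.82
tcp_pos: [0.4681, 0.1619, 0.2613]
eef_rot: [-180.0, 0.0, -66.4]
contact_force: [1.7, 0.6, -1.2]
gripper_width: 0.0436
gripper_force: 15.0
```

Run:
```python
from h import *
from plant import r
go(r,(.49,.35,.30),24)
```

```text
t 4.8167 tcp [0.4681 0.1619 0.2613] rot [-1.7998e+02  2.0000e-02 -6.6400e+01] w 0.0436 gf 15.0 j6 -18.2
GO [-0.3272 -0.1907 -0.0772] -0.0046 rows>= 5.0 1.0
```

play_rows([
  [[0.7,-0.06,-0.035,-0.015,0],[0.7,-0.12,-0.07,-0.03,0],[0.7,-0.19,-0.11,-0.05,0],[0.7,-0.25,-0.15,-0.06,0],[0.7,-0.32,-0.185,-0.077,0],[0.7,-0.32,-0.185,-0.077,0],[0.7,-0.32,-0.185,-0.077,0],[0.7,-0.32,-0.185,-0.077,0]],
])

```text
time_s: 5.48
tcp_pos: [0.4877, 0.3439, 0.2983]
eef_rot: [179.9, -0.0, -66.0]
contact_force: [0.1, -0.1, -0.4]
gripper_width: 0.0434
gripper_force: 15.0
```

Run:
```python
from h import *
from plant import r
I=r.camera_info("wrist"); im=r.capture("wrist"); cv2.imwrite("pics/w2.png",im[:,:,::-1]); np.save("w2.npy",I,allow_pickle=True)
go(r,(.494,.365,.30),24)
for n,X in {"rst":(.4933,.3648,.02),"rlt":(.5311,.2807,.02),"rlb":(.5698,.1976,.02),"rsb":(.608,.1135,.02)}.items(): print(n,proj(I,X))
```

```text
t 5.5333 tcp [0.4878 0.3433 0.2986] rot [ 1.7994e+02 -2.0000e-02 -6.6030e+01] w 0.0434 gf 15.0 j6 -29.9
GO [-0.0346 -0.0289 -0.0028] -0.0003 rows>= 1.0 1.0
rst [303.39141066 216.6807022 ]
rlt [302.46010445 142.96029598]
rlb [300.36209679  60.83626986]
rsb [298.77911527 -32.56320858]
```

View pics/w2.png

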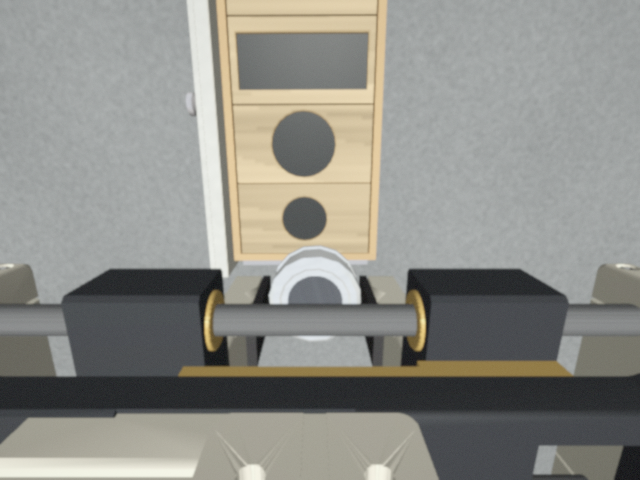

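The wrist view shows the recesses at (304,218) small tin, (303,143) large tin and (302,61) large brush, and the small tin held level between the fingers. Next I fit the recess centres.

Run:
```python
from h import *
import h
from plant import r
T,S=r.camera_info("top"),r.camera_info("scene"); W=np.load("w2.npy",allow_pickle=True).item()
ims=[cv2.imread(f"pics/{n}.png")[:,:,::-1] for n in("top0","scene0","w2")]; inf=[T,S,W]
h.mask=lambda i,k:((i.max(2)<130)&(i.max(2).astype(int)-i.min(2)<30)).astype(np.uint8)
for k,ps in {"st":((156,258),(440,176),(304,218)),"lt":((194,245),(428,197),(303,143)),"lb":((232,232),(416,220),(302,61))}.items():
    B=[blob(i,p,"",(80 if k=="lb" else 36) if j==2 else 30) for j,(i,p) in enumerate(zip(ims,ps))]
    rs=[ray(i,b[0]) for i,b in zip(inf,B)]; X,e=tri(rs)
    print(k,[b[0].round(1).tolist()+[int(b[2])] for b in B],"3v",X.round(4),np.round(e,4),"02",tri([rs[0],rs[2]])[0].round(4),"12",tri([rs[1],rs[2]])[0].round(4),"W@.023",atz(W,B[2][0],.023).round(4))
    if k=="lb":
        w=[atz(W,c,.023)[:2] for c in cv2.boxPoints(B[2][1])];print(np.round(w,4),np.degrees(np.arctan2(*(w[2]-w[1])[::-1])),np.degrees(np.arctan2(*(w[1]-w[0])[::-1])))
```

```text
st [[156.1, 258.5, 435], [440.2, 176.2, 192], [304.1, 218.0, 1408]] 3v [0.4925 0.3653 0.0232] [0.0006 0.0006 0.0006] 02 [0.4923 0.3649 0.024 ] 12 [0.4923 0.3658 0.0229] W@.023 [0.4919 0.3655 0.023 ]
lt [[194.1, 245.1, 796], [428.2, 197.4, 435], [303.1, 143.5, 3109]] 3v [0.5307 0.2811 0.0225] [0.0004 0.0007 0.0006] 02 [0.5304 0.2808 0.0228] 12 [0.5305 0.2813 0.0224] W@.023 [0.53   0.2809 0.023 ]
lb [[231.6, 232.0, 1470], [415.7, 220.1, 889], [295.1, 64.6, 5526]] 3v [0.5706 0.2003 0.0198] [0.0035 0.0022 0.0047] 02 [0.5748 0.2008 0.001 ] 12 [0.5712 0.2019 0.0209] W@.023 [0.5735 0.2043 0.023 ]
[[0.6459 0.2021]
 [0.513  0.1416]
 [0.4873 0.1925]
 [0.6253 0.2553]] 116.8003559641846 -155.53399141732777
```

Run:
```python
from h import *
from plant import r
go(r,(.4923,.3653,.07),24.3)
```

```text
t 5.5333 tcp [0.4878 0.3433 0.2986] rot [ 1.7994e+02 -2.0000e-02 -6.6030e+01] w 0.0434 gf 15.0 j6 -29.9
GO [-0.0367 -0.0265  0.4572] -0.0038 rows>= 6.0 1.0
```

play_rows([
  [[0.7,-0.01,-0.01,0.07,0],[0.7,-0.02,-0.02,0.15,0],[0.7,-0.03,-0.026,0.23,0],[0.7,-0.037,-0.026,0.31,0],[0.7,-0.037,-0.026,0.38,0],[0.7,-0.037,-0.026,0.42,0],[0.7,-0.037,-0.026,0.44,0],[0.7,-0.037,-0.026,0.44,0]],
])

```text
time_s: 6.2
tcp_pos: [0.4918, 0.3641, 0.0771]
eef_rot: [179.8, -0.1, -66.1]
contact_force: [-0.4, -0.5, 0.3]
gripper_width: 0.0434
gripper_force: 15.0
```

Run:
```python
from h import *
from plant import r
go(r,(.4923,.3653,.031),24.3)
```

```text
t 6.2 tcp [0.4918 0.3641 0.0771] rot [ 1.798e+02 -1.000e-01 -6.609e+01] w 0.0434 gf 15.0 j6 -30.8
GO [-0.002  -0.0022  0.0921] -0.0046 rows>= 2.0 1.0
```

play_rows([
  [[0.7,-0.002,-0.001,0.03,0],[0.7,-0.002,-0.001,0.06,0],[0.7,-0.002,-0.001,0.08,0],[0.7,-0.002,-0.001,0.092,0],[0.7,-0.002,-0.001,0.092,0],[0.7,-0.002,-0.001,0.092,0],[0.7,-0.002,-0.001,0.092,0],[0.7,-0.002,-0.001,0.092,0]],
])

```text
time_s: 6.87
tcp_pos: [0.493, 0.3677, 0.0341]
eef_rot: [-179.9, 0.0, -66.0]
contact_force: [-0.1, 0.4, -0.5]
gripper_width: 0.0433
gripper_force: 15.0
```

Run:
```python
from h import *
from plant import r
go(r,(.4923,.3653,.031),24.3)
```

```text
t 6.8667 tcp [0.493  0.3677 0.0341] rot [-1.7992e+02  4.0000e-02 -6.6010e+01] w 0.0433 gf 15.0 j6 -30.9
GO [0.0038 0.0033 0.0062] -0.0036 rows>= 1.0 1.0
```

play_rows([
  [[0.7,0.003,0.002,0.005,0],[0.7,0.003,0.002,0.005,0],[0.7,0.003,0.002,0.005,0],[0.7,0.003,0.002,0.005,0],[0.35,0.003,0.002,0.005,0],[0.35,0.003,0.002,0.005,0],[0.35,0.003,0.002,0.005,0],[0.35,0.003,0.002,0.005,0]],
])

```text
time_s: 7.53
tcp_pos: [0.4923, 0.3656, 0.0306]
eef_rot: [-180.0, 0.0, -66.0]
contact_force: [-0.2, 0.2, 0.1]
gripper_width: 0.0566
gripper_force: 0.0
```

Run:
```python
from h import *
from plant import r
go(r,(.4923,.3653,.24),24.3)
```

```text
t 7.5333 tcp [0.4923 0.3656 0.0306] rot [-179.99    0.    -66.02] w 0.0566 gf 0.0 j6 -30.8
GO [ 4.000e-04  2.000e-04 -4.187e-01] -0.0037 rows>= 6.0 1.0
```

play_rows([
  [[0.2,0,0,-0.03,0],[0.05,0,0,-0.1,0],[0,0,0,-0.18,0],[0,0.05,0,-0.24,0],[0,0.12,0,-0.24,0],[0,0.2,0,-0.24,0],[0,0.28,0,-0.24,0],[0,0.36,0,-0.24,0]],
])

```text
time_s: 8.2
tcp_pos: [0.5658, 0.1997, 0.1511]
eef_rot: [-179.9, 0.0, -66.0]
contact_force: [1.4, 0.9, -0.2]
gripper_width: 0.0877
gripper_force: 0.0
```

Run:
```python
from h import *
from plant import r
go(r,(.578,-.294,.09),24.3)
```

```text
t 8.2 tcp [0.5658 0.1997 0.1511] rot [-1.7995e+02  2.0000e-02 -6.5970e+01] w 0.0877 gf 0.0 j6 -14.0
GO [0.9117 0.3799 0.1216] -0.0031 rows>= 12.0 1.0
```

play_rows([
  [[0,0.07,0.03,0,0],[0,0.14,0.06,0,0],[0,0.21,0.09,0,0],[0,0.28,0.12,0,0],[0,0.35,0.15,0,0],[0,0.42,0.18,0,0],[0,0.49,0.205,0,0],[0,0.56,0.235,0,0]],
])

```text
time_s: 8.87
tcp_pos: [0.5719, -0.1043, 0.1509]
eef_rot: [-180.0, -0.0, -66.0]
contact_force: [0.6, 0.6, 0.7]
gripper_width: 0.0876
gripper_force: 0.0
```

play_rows([
  [[0,0.07,0.03,0,0],[0,0.14,0.06,0,0],[0,0.21,0.09,0,0],[0,0.28,0.12,0.04,0],[0,0.35,0.145,0.08,0],[0,0.352,0.145,0.12,0],[0,0.352,0.145,0.12,0],[0,0.352,0.145,0.12,0]],
])

```text
time_s: 9.53
tcp_pos: [0.576, -0.2931, 0.0894]
eef_rot: [179.9, 0.1, -66.1]
contact_force: [0.3, 0.6, 0.8]
gripper_width: 0.0877
gripper_force: 0.0
```

Run:
```python
from h import *
from plant import r
go(r,(.578,-.294,.012),24.3)
```

```text
t 9.5333 tcp [ 0.576  -0.2931  0.0894] rot [ 1.7985e+02  1.0000e-01 -6.6090e+01] w 0.0877 gf 0.0 j6 33.6
GO [ 0.0035 -0.0033  0.1548] -0.0046 rows>= 2.0 1.0
```

play_rows([
  [[0,0.003,-0.002,0.04,0],[0,0.003,-0.002,0.08,0],[0,0.003,-0.002,0.12,0],[0,0.003,-0.002,0.155,0],[0,0.003,-0.002,0.155,0],[0.5,0.003,-0.002,0.155,0],[0.5,0.003,-0.002,0.155,0],[0.5,0.003,-0.002,0.155,0]],
])

```text
time_s: 10.2
tcp_pos: [0.5802, -0.2937, 0.0153]
eef_rot: [-179.9, -0.1, -66.0]
contact_force: [-0.6, -0.2, 0.4]
gripper_width: 0.0731
gripper_force: 0.0
```

play_rows([
  [[0.5,0,0,0,0],[0.5,0,0,0,0],[0.5,0,0,0,0],[0.5,0,0,0,0],[0.5,0,0,0,0],[0.5,0,0,0,0],[0.5,0,0,0,0],[0.5,0,0,0,0]],
])

```text
time_s: 10.87
tcp_pos: [0.5795, -0.2939, 0.0146]
eef_rot: [-179.9, -0.1, -66.0]
contact_force: [-1.3, 3.0, 6.9]
gripper_width: 0.0634
gripper_force: 15.0
```

Run:
```python
from h import *
from plant import r
go(r,(.5304,.281,.12),24.3)
```

```text
t 10.8667 tcp [ 0.5795 -0.2939  0.0146] rot [-1.7991e+02 -7.0000e-02 -6.6000e+01] w 0.0634 gf 15.0 j6 33.7
GO [-1.09   -0.3782 -0.2115] -0.0035 rows>= 15.0 1.0
```

play_rows([
  [[0.5,0,0,-0.04,0],[0.5,0,0,-0.1,0],[0.5,0,0,-0.17,0],[0.5,-0.06,-0.02,-0.212,0],[0.5,-0.13,-0.045,-0.22,0],[0.5,-0.2,-0.07,-0.22,0],[0.5,-0.27,-0.095,-0.22,0],[0.5,-0.34,-0.12,-0.22,0]],
])

```text
time_s: 11.53
tcp_pos: [0.564, -0.1127, 0.1237]
eef_rot: [-179.9, -0.0, -66.1]
contact_force: [0.5, 0.8, -1.0]
gripper_width: 0.0636
gripper_force: 15.0
```

play_rows([
  [[0.5,-0.07,-0.025,0,0],[0.5,-0.14,-0.05,0,0],[0.5,-0.21,-0.075,0,0],[0.5,-0.28,-0.1,0,0],[0.5,-0.35,-0.12,0,0],[0.5,-0.42,-0.145,0,0],[0.5,-0.49,-0.17,0,0],[0.5,-0.56,-0.195,0,0]],
])

```text
time_s: 12.2
tcp_pos: [0.5392, 0.1831, 0.1236]
eef_rot: [-180.0, 0.0, -66.0]
contact_force: [0.8, 0.0, -0.6]
gripper_width: 0.0635
gripper_force: 15.0
```

play_rows([
  [[0.5,-0.07,-0.025,0,0],[0.5,-0.14,-0.05,0,0],[0.5,-0.19,-0.063,0.03,0],[0.5,-0.19,-0.063,0.06,0],[0.5,-0.19,-0.063,0.08,0],[0.5,-0.19,-0.063,0.08,0],[0.5,-0.19,-0.063,0.08,0],[0.5,-0.19,-0.063,0.08,0]],
])

```text
time_s: 12.87
tcp_pos: [0.5304, 0.2802, 0.0838]
eef_rot: [-180.0, -0.0, -66.1]
contact_force: [-0.6, -0.2, 0.4]
gripper_width: 0.0633
gripper_force: 15.0
```

Run:
```python
from h import *
from plant import r
go(r,(.5304,.281,.034),24.3)
```

```text
t 12.8667 tcp [0.5304 0.2802 0.0838] rot [-179.97   -0.    -66.07] w 0.0633 gf 15.0 j6 -22.6
GO [-0.0014 -0.0005  0.0996] -0.0044 rows>= 2.0 1.0
```

play_rows([
  [[0.5,-0.001,0,0.03,0],[0.5,-0.001,0,0.06,0],[0.5,-0.001,0,0.08,0],[0.5,-0.001,0,0.096,0],[0.5,-0.001,0,0.096,0],[0.5,-0.001,0,0.096,0],[0.5,-0.001,0,0.096,0],[0.5,-0.001,0,0.096,0]],
])

```text
time_s: 13.53
tcp_pos: [0.5301, 0.2817, 0.0358]
eef_rot: [-179.9, 0.0, -66.0]
contact_force: [0.5, -0.1, -0.9]
gripper_width: 0.0638
gripper_force: 15.0
```

Run:
```python
from h import *
from plant import r
go(r,(.5304,.281,.0335),24.3)
```

```text
t 13.5333 tcp [0.5301 0.2817 0.0358] rot [-1.7994e+02  2.0000e-02 -6.6020e+01] w 0.0638 gf 15.0 j6 -22.6
GO [ 0.0015 -0.0001  0.0046] -0.0037 rows>= 1.0 1.0
```

play_rows([
  [[0.5,0.001,0,0.005,0],[0.5,0.001,0,0.005,0],[0.5,0.001,0,0.005,0],[0.5,0.001,0,0.005,0],[0.1,0.001,0,0.005,0],[0.1,0.001,0,0.005,0],[0.1,0.001,0,0.005,0],[0.1,0.001,0,0.005,0]],
])

```text
time_s: 14.2
tcp_pos: [0.5296, 0.2807, 0.0323]
eef_rot: [180.0, -0.0, -66.0]
contact_force: [0.4, -0.8, 0.8]
gripper_width: 0.0784
gripper_force: 0.0
```

play_rows([
  [[0.1,0,0,0,0],[0.1,0,0,-0.05,0],[0.1,0,0,-0.12,0],[0.1,0,0,-0.2,0],[0.1,0.07,0,-0.24,0],[0.1,0.14,0,-0.24,0],[0.1,0.21,0,-0.24,0],[0.1,0.28,0,-0.24,0]],
])

```text
time_s: 14.87
tcp_pos: [0.5872, 0.152, 0.1533]
eef_rot: [-179.9, 0.0, -66.0]
contact_force: [1.2, 0.6, 0.1]
gripper_width: 0.079
gripper_force: 0.0
```

Run:
```python
from h import *
from plant import r
go(r,(.573,-.120,.12),171)
```

```text
t 14.8667 tcp [0.5872 0.152  0.1533] rot [-1.7992e+02  2.0000e-02 -6.5970e+01] w 0.079 gf 0.0 j6 -8.9
GO [0.4854 0.2475 0.0661] 0.3843 rows>= 7.0 5.0
```

play_rows([
  [[0.3,0.07,0.035,0,0.06],[0.3,0.14,0.07,0,0.14],[0.3,0.21,0.105,0,0.22],[0.3,0.28,0.14,0,0.3],[0.3,0.35,0.18,0.01,0.384],[0.3,0.42,0.215,0.03,0.384],[0.3,0.485,0.247,0.06,0.384],[0.3,0.485,0.247,0.06,0.384]],
])

```text
time_s: 15.53
tcp_pos: [0.5697, -0.1237, 0.1197]
eef_rot: [179.7, -0.1, -99.3]
contact_force: [-0.5, 0.8, -0.8]
gripper_width: 0.0611
gripper_force: 0.0
```

play_rows([
  [[0.3,0,0,0.03,0],[0.3,0,0,0.06,0],[0.3,0,0,0.06,0],[0.3,0,0,0.06,0],[0.3,0,0,0.06,0],[0.3,0,0,0.06,0],[0.3,0,0,0.06,0],[0.3,0,0,0.06,0]],
])

```text
time_s: 16.2
tcp_pos: [0.5729, -0.1185, 0.0933]
eef_rot: [-179.9, 0.0, -99.0]
contact_force: [0.2, 0.1, 0.1]
gripper_width: 0.061
gripper_force: 0.0
```

Run:
```python
from h import *
from plant import r
I=r.camera_info("wrist"); im=r.capture("wrist"); cv2.imwrite("pics/w3.png",im[:,:,::-1])
go(r,(.573,-.120,.026),171)
```

```text
t 16.25 tcp [ 0.5728 -0.1185  0.0932] rot [-1.7995e+02  2.0000e-02 -9.9010e+01] w 0.0613 gf 0.0 j6 -16.5
GO [ 0.0029 -0.0007  0.1343] -0.0001 rows>= 2.0 1.0
```

View pics/w3.png

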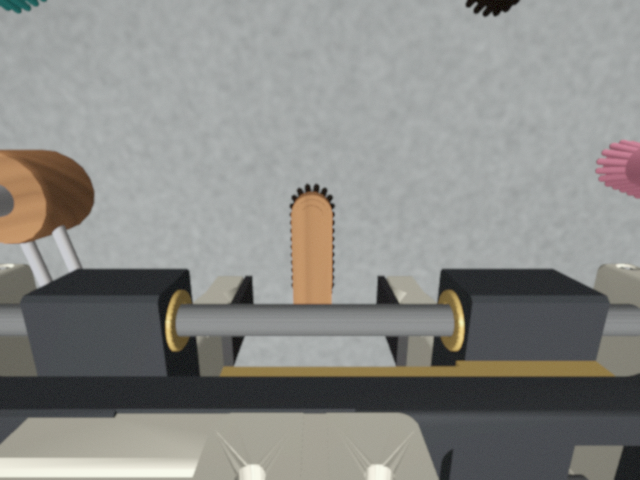

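The small brush sits centred between the fingers and aligned with the pads, its far back end at (312,195). Next I check its centre along its length from that end, then grasp.

Run:
```python
from h import *
from plant import r
I=r.camera_info("wrist")
for p,z in(((312,193),.042),((312,185),.01)):
    X=atz(I,p,z); u=np.array([np.cos(np.radians(81)),np.sin(np.radians(81))]); h=.044 if z>.02 else .048
    print(X, X[:2]+u*h)
```

```text
[ 0.56661734 -0.16079231  0.042     ] [ 0.57350045 -0.11733403]
[ 0.56660555 -0.16239929  0.01      ] [ 0.57411441 -0.11499025]
```

play_rows([
  [[0.3,0.002,0,0.03,0],[0.3,0.002,0,0.07,0],[0.3,0.002,0,0.11,0],[0.3,0.002,0,0.133,0],[0.3,0.002,0,0.133,0],[0.3,0.002,0,0.133,0],[0.3,0.002,0,0.133,0],[0.3,0.002,0,0.133,0]],
])

```text
time_s: 16.92
tcp_pos: [0.5733, -0.1197, 0.0273]
eef_rot: [-179.9, 0.0, -99.0]
contact_force: [0.3, -0.1, -0.0]
gripper_width: 0.0614
gripper_force: 0.0
```

play_rows([
  [[0.95,0,0,0,0],[0.95,0,0,0,0],[0.95,0,0,0,0],[0.95,0,0,0,0],[0.95,0,0,0,0],[0.95,0,0,0,0],[0.95,0,0,0,0],[0.95,0,0,0,0]],
], squeeze=20)

```text
time_s: 17.58
tcp_pos: [0.5725, -0.1197, 0.0262]
eef_rot: [-180.0, -0.0, -99.0]
contact_force: [-0.4, 0.1, 0.8]
gripper_width: 0.026
gripper_force: 20.0
```

Run:
```python
from h import *
from plant import r
go(r,(.607,.113,.12),114.3)
```

```text
t 17.5833 tcp [ 0.5725 -0.1197  0.0262] rot [-179.98   -0.    -99.02] w 0.026 gf 20.0 j6 -16.4
GO [-0.4705  0.0048 -0.1877] 0.6595 rows>= 7.0 8.0
```

play_rows([
  [[0.95,0,0,-0.04,0],[0.95,-0.02,0,-0.12,0.04],[0.95,-0.08,0,-0.19,0.12],[0.95,-0.16,0,-0.2,0.2],[0.95,-0.24,0.002,-0.2,0.28],[0.95,-0.32,0.003,-0.2,0.36],[0.95,-0.4,0.004,-0.2,0.44],[0.95,-0.468,0.005,-0.2,0.52]],
])

```text
time_s: 18.25
tcp_pos: [0.6063, 0.114, 0.1261]
eef_rot: [180.0, 0.0, -144.0]
contact_force: [1.2, -0.6, -1.5]
gripper_width: 0.0259
gripper_force: 20.0
```

play_rows([
  [[0.95,0,0,0,0.07],[0.95,0,0,0,0.138],[0.95,0,0,0.02,0.138],[0.95,0,0,0.05,0.138],[0.95,0,0,0.08,0.138],[0.95,0,0,0.09,0.138],[0.95,0,0,0.09,0.138],[0.95,0,0,0.09,0.138]],
])

```text
time_s: 18.92
tcp_pos: [0.6065, 0.1113, 0.0808]
eef_rot: [-180.0, -0.1, -155.5]
contact_force: [-0.5, -0.4, -0.1]
gripper_width: 0.026
gripper_force: 20.0
```

Run:
```python
from h import *
from plant import r
go(r,(.6056,.1124,.046),114.3)
```

```text
t 18.9167 tcp [0.6065 0.1113 0.0808] rot [-1.7999e+02 -5.0000e-02 -1.5551e+02] w 0.026 gf 20.0 j6 -94.0
GO [0.0006 0.0028 0.0695] 0.0022 rows>= 1.0 1.0
```

play_rows([
  [[0.95,0,0.002,0.03,0],[0.95,0,0.002,0.05,0],[0.95,0,0.002,0.066,0],[0.95,0,0.002,0.066,0],[0.95,0,0.002,0.066,0],[0.95,0,0.002,0.066,0],[0.95,0,0.002,0.066,0],[0.95,0,0.002,0.066,0]],
])

```text
time_s: 19.58
tcp_pos: [0.6065, 0.1129, 0.0487]
eef_rot: [180.0, 0.1, -155.6]
contact_force: [-0.3, 0.8, -0.5]
gripper_width: 0.0257
gripper_force: 20.0
```

Run:
```python
from h import *
from plant import r
go(r,(.6056,.1124,.0452),114.3)
```

```text
t 19.5833 tcp [0.6065 0.1129 0.0487] rot [ 1.8000e+02  6.0000e-02 -1.5557e+02] w 0.0257 gf 20.0 j6 -94.2
GO [ 0.0021 -0.0001  0.007 ] 0.0016 rows>= 1.0 1.0
```

play_rows([
  [[0.95,0.001,0,0.006,0],[0.95,0.001,0,0.006,0],[0.95,0.001,0,0.006,0],[0.95,0.001,0,0.006,0],[0.5,0.001,0,0.006,0],[0.5,0.001,0,0.006,0],[0.5,0.001,0,0.006,0],[0.5,0.001,0,0.006,0]],
])

```text
time_s: 20.25
tcp_pos: [0.6056, 0.1124, 0.045]
eef_rot: [-180.0, -0.0, -155.6]
contact_force: [0.2, -0.7, -0.6]
gripper_width: 0.0429
gripper_force: 0.0
```

Run:
```python
from h import *
from plant import r
go(r,(.4235,-.3185,.12),163)
```

```text
t 20.25 tcp [0.6056 0.1124 0.045 ] rot [-1.8000e+02 -1.0000e-02 -1.5557e+02] w 0.0429 gf 0.0 j6 -94.2
GO [ 0.688  -0.6341 -0.1498] -0.5652 rows>= 12.0 7.0
```

play_rows([
  [[0.5,0,0,-0.02,0],[0.4,0,0,-0.08,0],[0.15,0,0,-0.16,0],[0.15,0.04,-0.04,-0.22,-0.06],[0.15,0.09,-0.085,-0.22,-0.13],[0.15,0.14,-0.13,-0.22,-0.2],[0.15,0.2,-0.185,-0.22,-0.28],[0.15,0.26,-0.24,-0.22,-0.36]],
])

```text
time_s: 20.92
tcp_pos: [0.5362, -0.0516, 0.1562]
eef_rot: [-179.9, 0.1, -124.2]
contact_force: [1.5, -0.7, -0.3]
gripper_width: 0.0744
gripper_force: 0.0
```

Run:
```python
from h import *
from plant import r
go(r,(.4235,-.3185,.11),163)
```

```text
t 20.9167 tcp [ 0.5362 -0.0516  0.1562] rot [-1.7994e+02  6.0000e-02 -1.2424e+02] w 0.0744 gf 0.0 j6 -49.6
GO [ 0.5683 -0.1139  0.092 ] -0.2006 rows>= 8.0 3.0
```

play_rows([
  [[0.15,0.08,-0.015,0,-0.07],[0.15,0.16,-0.03,0,-0.14],[0.15,0.24,-0.05,0,-0.2],[0.15,0.32,-0.065,0,-0.2],[0.15,0.4,-0.08,0.02,-0.2],[0.15,0.48,-0.095,0.04,-0.2],[0.15,0.55,-0.11,0.07,-0.2],[0.15,0.567,-0.114,0.09,-0.2]],
])

```text
time_s: 21.58
tcp_pos: [0.4204, -0.3194, 0.1099]
eef_rot: [180.0, -0.0, -107.6]
contact_force: [0.6, -0.8, -0.8]
gripper_width: 0.0746
gripper_force: 0.0
```

play_rows([
  [[0.15,0,0,0.01,0],[0.15,0,0,0.02,0],[0.15,0,0,0.02,0],[0.15,0,0,0.02,0],[0.15,0,0,0.02,0],[0.15,0,0,0.02,0],[0.15,0,0,0.02,0],[0.15,0,0,0.02,0]],
])

```text
time_s: 22.25
tcp_pos: [0.4232, -0.3159, 0.1005]
eef_rot: [-180.0, 0.0, -107.4]
contact_force: [-0.4, 0.2, 0.5]
gripper_width: 0.0744
gripper_force: 0.0
```

Run:
```python
from h import *
from plant import r
I=r.camera_info("wrist"); im=r.capture("wrist"); cv2.imwrite("pics/w4.png",im[:,:,::-1]); np.save("w4.npy",I,allow_pickle=True)
go(r,(.4235,-.3185,.026),163)
```

```text
t 22.3 tcp [ 0.423  -0.316   0.1003] rot [-179.97   -0.   -107.41] w 0.0749 gf 0.0 j6 -2.0
GO [ 0.0045 -0.0024  0.1487] -0.0048 rows>= 2.0 1.0
```

View pics/w4.png

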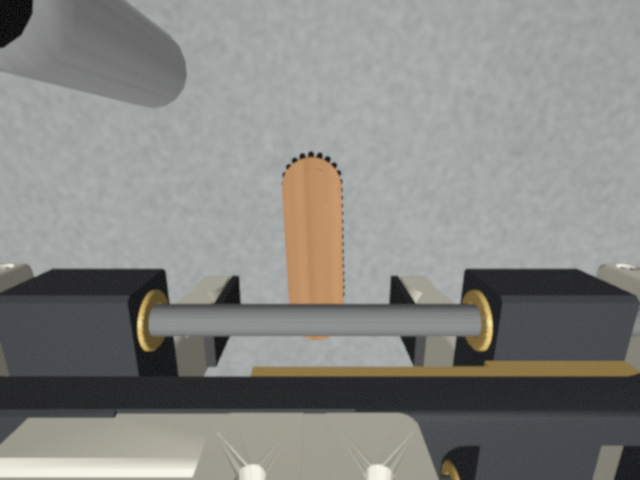

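The large brush is between the fingers: its back ends are at (312,157) and (317,337), and it is turned slightly to the pads. I measure its centre and angle.

Run:
```python
from h import *
from plant import r
I=np.load("w4.npy",allow_pickle=True).item()
a,b=atz(I,(312,157),.042),atz(I,(317,338),.042); d=b-a
print(a,b,np.linalg.norm(d),np.degrees(np.arctan2(d[1],d[0])),(a+b)/2, a[:2]+.064*d[:2]/np.linalg.norm(d))
im=cv2.imread("pics/w4.png")[:,:,::-1]
for y in(190,230,270,295):
    x=np.flatnonzero(mask(im[y:y+1],"brown")[0,240:400])+240; e=[atz(I,(q,y),.042)[:2] for q in(x[0],x[-1])]; print(y,x[0],x[-1],np.round(np.mean(e,0),4),np.linalg.norm(e[0]-e[1]).round(4))
```

```text
[ 0.40433441 -0.37718104  0.042     ] [ 0.43870667 -0.25665568  0.042     ] 0.125330818275264 74.08253925810988 [ 0.42152054 -0.31691836  0.042     ] [ 0.42188656 -0.31563494]
190 282 341 [ 0.4107 -0.3579] 0.0373
230 284 342 [ 0.4177 -0.3329] 0.0378
270 287 342 [ 0.425  -0.3062] 0.037
295 289 343 [ 0.4295 -0.2885] 0.0371
```

Run:
```python
from h import *
from plant import r
go(r,(.422,-.3165,.026),164.5)
```

```text
t 22.3 tcp [ 0.423  -0.316   0.1003] rot [-179.97   -0.   -107.41] w 0.0749 gf 0.0 j6 -2.0
GO [0.0016 0.0016 0.1487] -0.0223 rows>= 2.0 1.0
```

play_rows([
  [[0.15,0.001,0.001,0.03,-0.022],[0.15,0.001,0.001,0.07,-0.022],[0.15,0.001,0.001,0.11,-0.022],[0.15,0.001,0.001,0.148,-0.022],[0.15,0.001,0.001,0.148,-0.022],[0.15,0.001,0.001,0.148,-0.022],[0.15,0.001,0.001,0.148,-0.022],[0.15,0.001,0.001,0.148,-0.022]],
])

```text
time_s: 22.97
tcp_pos: [0.423, -0.3169, 0.0274]
eef_rot: [-179.9, -0.0, -105.5]
contact_force: [1.1, 0.2, 0.1]
gripper_width: 0.0743
gripper_force: 0.0
```

play_rows([
  [[0.8,0,0,0,0],[0.8,0,0,0,0],[0.8,0,0,0,0],[0.8,0,0,0,0],[0.8,0,0,0,0],[0.8,0,0,0,0],[0.8,0,0,0,0],[0.8,0,0,0,0]],
], squeeze=25)

```text
time_s: 23.63
tcp_pos: [0.4222, -0.3166, 0.0262]
eef_rot: [-180.0, -0.0, -105.6]
contact_force: [-0.4, 0.2, 1.6]
gripper_width: 0.0378
gripper_force: 25.0
```

Run:
```python
from h import *
from plant import r
go(r,(.569,.197,.15),114.3)
```

```text
t 23.6333 tcp [ 0.4222 -0.3166  0.0262] rot [-179.99   -0.   -105.55] w 0.0378 gf 25.0 j6 -0.0
GO [-1.0683 -0.0074 -0.2477] 0.5835 rows>= 14.0 8.0
```

play_rows([
  [[0.8,0,0,-0.04,0],[0.8,0,0,-0.11,0],[0.8,0,0,-0.18,0],[0.8,-0.06,0,-0.23,0],[0.8,-0.13,0,-0.24,0],[0.8,-0.2,0,-0.24,0],[0.8,-0.28,0,-0.24,0],[0.8,-0.36,-0.003,-0.24,0]],
])

```text
time_s: 24.3
tcp_pos: [0.4713, -0.142, 0.1461]
eef_rot: [180.0, 0.0, -105.6]
contact_force: [0.8, -0.5, -0.9]
gripper_width: 0.0379
gripper_force: 25.0
```

play_rows([
  [[0.8,-0.07,0,0,0.08],[0.8,-0.14,0,0,0.16],[0.8,-0.21,0,0,0.24],[0.8,-0.28,0,0,0.32],[0.8,-0.35,-0.001,0,0.4],[0.8,-0.42,-0.002,0,0.48],[0.8,-0.49,-0.003,0,0.56],[0.8,-0.56,-0.004,0,0.583]],
])

```text
time_s: 24.97
tcp_pos: [0.5485, 0.1274, 0.1457]
eef_rot: [180.0, -0.1, -156.1]
contact_force: [-0.4, -0.6, -1.4]
gripper_width: 0.0377
gripper_force: 25.0
```

Run:
```python
from h import *
from plant import r
go(r,(.569,.197,.085),114.3)
```

```text
t 24.9667 tcp [0.5485 0.1274 0.1457] rot [ 1.7999e+02 -5.0000e-02 -1.5606e+02] w 0.0377 gf 25.0 j6 -99.0
GO [-0.0941  0.1106  0.1213] -0.0042 rows>= 3.0 1.0
```

play_rows([
  [[0.8,-0.03,0.035,0,0],[0.8,-0.06,0.07,0,0],[0.8,-0.094,0.11,0.02,-0.004],[0.8,-0.094,0.11,0.06,-0.004],[0.8,-0.094,0.11,0.1,-0.004],[0.8,-0.094,0.11,0.12,-0.004],[0.8,-0.094,0.11,0.12,-0.004],[0.8,-0.094,0.11,0.12,-0.004]],
])

```text
time_s: 25.63
tcp_pos: [0.5687, 0.1947, 0.0858]
eef_rot: [-180.0, -0.1, -155.3]
contact_force: [0.5, -0.2, -1.2]
gripper_width: 0.0379
gripper_force: 25.0
```

play_rows([
  [[0.8,0,0,0,0],[0.8,0,0,0,0],[0.8,0,0,0,0],[0.8,0,0,0,0],[0.8,0,0,0,0],[0.8,0,0,0,0],[0.8,0,0,0,0],[0.8,0,0,0,0]],
])

```text
time_s: 26.3
tcp_pos: [0.569, 0.1952, 0.0861]
eef_rot: [180.0, 0.0, -155.3]
contact_force: [-0.1, -0.9, -2.1]
gripper_width: 0.0375
gripper_force: 25.0
```

Run:
```python
from h import *
from plant import r
go(r,(.569,.197,.047),114.3)
```

```text
t 26.3 tcp [0.569  0.1952 0.0861] rot [ 180.      0.   -155.32] w 0.0375 gf 25.0 j6 -102.8
GO [-0.0016  0.0033  0.0782] 0.0044 rows>= 1.0 1.0
```

play_rows([
  [[0.8,-0.001,0.003,0.03,0.004],[0.8,-0.001,0.003,0.05,0.004],[0.8,-0.001,0.003,0.07,0.004],[0.8,-0.001,0.003,0.078,0.004],[0.8,-0.001,0.003,0.078,0.004],[0.8,-0.001,0.003,0.078,0.004],[0.8,-0.001,0.003,0.078,0.004],[0.8,-0.001,0.003,0.078,0.004]],
])

```text
time_s: 26.97
tcp_pos: [0.569, 0.1969, 0.0473]
eef_rot: [180.0, 0.0, -155.7]
contact_force: [0.6, -0.7, -0.9]
gripper_width: 0.0379
gripper_force: 25.0
```

Run:
```python
from h import *
from plant import r
go(r,(.569,.197,.0452),114.3)
```

```text
t 26.9667 tcp [0.569  0.1969 0.0473] rot [ 1.7999e+02  3.0000e-02 -1.5566e+02] w 0.0379 gf 25.0 j6 -103.3
GO [-0.0001  0.0003  0.0043] 0.0005 rows>= 1.0 1.0
```

play_rows([
  [[0.8,0,0,0.004,0],[0.8,0,0,0.004,0],[0.8,0,0,0.004,0],[0.4,0,0,0.004,0],[0.4,0,0,0.004,0],[0.4,0,0,0.004,0],[0.4,0,0,0.004,0],[0.4,0,0,0.004,0]],
])

```text
time_s: 27.63
tcp_pos: [0.5688, 0.1968, 0.0451]
eef_rot: [180.0, 0.0, -155.7]
contact_force: [0.9, -0.2, -0.1]
gripper_width: 0.0521
gripper_force: 0.0
```

play_rows([
  [[0.4,0,0,-0.02,0],[0.4,0,0,-0.08,0],[0.4,0,0,-0.15,0],[0.4,0,0,-0.23,0],[0.4,0,0,-0.31,0],[0.4,0,0,-0.39,0],[0.4,0,0,-0.47,0],[0.4,0,0,-0.54,0]],
])

```text
time_s: 28.3
tcp_pos: [0.5687, 0.1964, 0.3193]
eef_rot: [180.0, 0.2, -155.7]
contact_force: [0.2, 0.6, -0.4]
gripper_width: 0.0524
gripper_force: 0.0
```

play_rows([
  [[0.4,-0.05,0.03,0,0],[0.4,-0.1,0.06,0,0],[0.4,-0.15,0.09,0,0],[0.4,-0.18,0.1,0,0],[0.4,-0.18,0.1,0,0],[0.4,-0.18,0.1,0,0],[0.4,-0.18,0.1,0,0],[0.4,-0.18,0.1,0,0]],
])

```text
time_s: 28.97
tcp_pos: [0.6298, 0.2787, 0.3159]
eef_rot: [180.0, 0.0, -155.7]
contact_force: [-0.0, -0.3, 0.5]
gripper_width: 0.0525
gripper_force: 0.0
```

Run:
```python
from h import *
from plant import r
I=r.camera_info("wrist"); im=r.capture("wrist"); cv2.imwrite("pics/w5.png",im[:,:,::-1]); np.save("w5.npy",I,allow_pickle=True)
cv2.imwrite("pics/scene5.png",r.capture("scene")[:,:,::-1])
go(r,(.569,.197,.0452),114.3)
```

```text
t 29.0667 tcp [0.6299 0.2787 0.316 ] rot [ 1.7999e+02  5.0000e-02 -1.5568e+02] w 0.0524 gf 0.0 j6 -105.7
GO [ 0.1788 -0.099   0.5413] 0.0002 rows>= 7.0 1.0
```

View pics/w5.png

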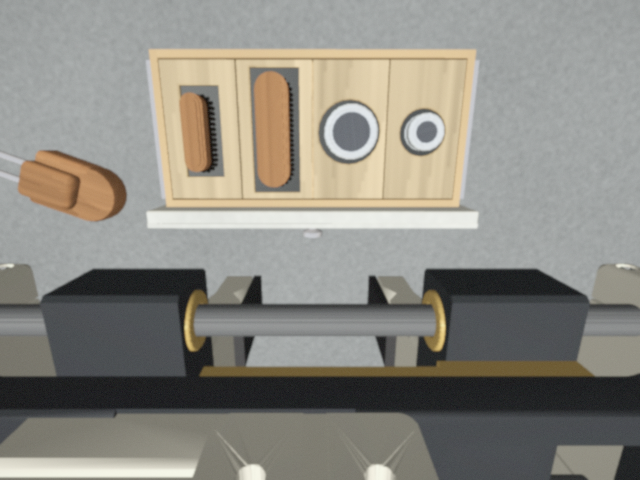

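View pics/scene5.png

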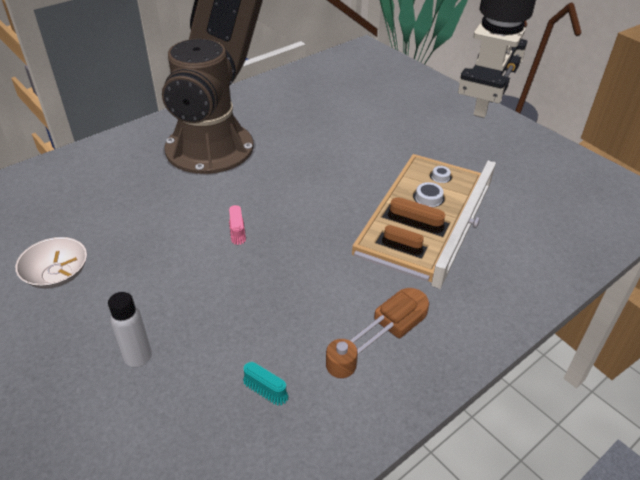

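Both brushes and both tins show in their recesses: brushes at (196,132) and (273,130), tins at (350,131) and (425,131). The shoe tree, spray can and both look-alikes stand where they did. A last check gives the numbers.

Run:
```python
from h import *
I=np.load("w5.npy",allow_pickle=True).item(); im=cv2.imread("pics/w5.png")[:,:,::-1]
from plant import r
S=r.camera_info("scene"); sc=cv2.imread("pics/scene5.png")[:,:,::-1]
def disc(im,p,w):
    x0,y0=p[0]-w,p[1]-w; g=im[y0:y0+2*w,x0:x0+2*w].mean(2)
    n,l,st,c=cv2.connectedComponentsWithStats((g<130).astype(np.uint8)); k=l[w,w]; return c[k]+[x0,y0],st[k,4]
for k,p,q,c,z in(("lt",(351,131),(430,194),(.5304,.281),.045),("st",(428,131),(442,173),(.4923,.3653),.041)):
    a=disc(im,p,22 if k=="lt" else 14);b=disc(sc,q,9 if k=="lt" else 6); X=atz(I,a[0],z)
    print(k,a,b,(X[:2]-c).round(4),tri([ray(I,a[0]),ray(S,b[0])])[0].round(4))
for k,p,q,c in(("lb",(273,130),(417,212),(.569,.197)),("sb",(196,132),(404,238),(.607,.113))):
    ct=blob(im,p,"brown",70)
    h=[disc]; print(k,ct[1],ct[2])
    cc=ct[1][0]; X=atz(I,cc,.060); print((X[:2]-c).round(4))
```

```text
lt (array([351.01167315, 131.2655642 ]), np.int32(1028)) (array([429.47590361, 189.94578313]), np.int32(166)) [-0.0014  0.0017] [0.5292 0.2831 0.0435]
st (array([426.28014184, 131.5212766 ]), np.int32(282)) (array([441.33333333, 170.42222222]), np.int32(45)) [-0.0009  0.0009] [0.4916 0.3667 0.04  ]
lb ((272.5, 129.5), (139.0, 139.0), 90.0) 10960
[-0.0032  0.001 ]
sb ((207.5, 131.5), (139.0, 115.0), 90.0) 11872
[-0.0082  0.0173]
```

Run:
```python
from h import *
I=np.load("w5.npy",allow_pickle=True).item()
for c in((.569,.197),(.607,.113)): print([proj(I,(*c,z)).round(1).tolist() for z in(.019,.041,.063)])
```

```text
[[274.6, 133.3], [272.6, 132.5], [270.3, 131.6]]
[[202.2, 133.4], [196.4, 132.6], [190.0, 131.7]]
```

```bash
python3 -c "
from plant import r
print(r.close_job())"
```

```text
the job is handed in; nothing more can be done
None
```

The job is handed in: in the last pictures both brushes and both tins sit in their own recesses (tin centres measured within about 2.5 mm), and the shoe tree and spray can look unmoved; the hand-in call returned no verdict.

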